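Put the thread spools away on the narrow rack beside their twins

TASK

Put the three thread spools from the table away on the narrow raised rack: stand each one upright in the bay that already holds a spool of the same shape, centred over the depth of the plank. Do not tip any spool over, do not shift the spools already on the rack, and leave everything else on the table where it is.

Things in the scene. Friction and masses are not known exactly. Their poses are not given: they have to be found in the camera images.
- rack: fixed narrow wooden rack: level plank 475 long (y), 46 deep (x), 18 thick, top 110 above the table, on two posts with feet 110 deep. Origin on the table under its centre. Fins 5 thick, 35 high at y = -232.5, -77.5, 77.5, 232.5 make three bays (centres -155, 0, 155), open in front and behind. In each bay one spool stands 38 to one side of the middle; the other half is empty.
- cone: Loose spool to be put away, standing upright on the table: tapered thread cone, 130 high: orange foot disc 54 across and 8 thick, pale thread tapering from 51 across (at height 8) to 33 (at 115), thin 20 wide orange tip on top; about 0.16 kg. Origin at the centre of its underside, z up its axis.
- cone_twin: Loose spool of the same make as cone, already standing in one of the rack's bays (tapered cone, same sizes). Origin at the centre of its underside.
- tube: Loose spool to be put away, standing upright on the table: slim straight thread tube, 100 high, thread 34 across, orange end caps 36 across and 8 thick; about 0.09 kg. Origin at the centre of its underside, z up its axis.
- tube_twin: Loose spool of the same make as tube, already standing in one of the rack's bays (slim straight tube, same sizes). Origin at the centre of its underside.
- squat: Loose spool to be put away, standing upright on the table: squat flanged spool, 70 high, thread 50 across, orange end flanges 54 across and 6 thick; about 0.14 kg. Origin at the centre of its underside, z up its axis.
- squat_twin: Loose spool of the same make as squat, already standing in one of the rack's bays (squat flanged spool, same sizes). Origin at the centre of its underside.
- tape: bystander: round tape-measure case lying flat, 60 across, 27 high, steel tab 40 from the centre along x; origin at the centre of its underside
- pincushion: bystander: pincushion, cork dome on a wooden disc, 60 across, 52 high with pins; origin at the centre of its underside
- clapper: bystander: wooden pressing block 130 (x) x 45 (y) x 36 high; origin at the centre of its underside
- bobbin_box: bystander: divided open plastic box 60 (x) x 100 (y) x 30 high; origin at the centre of its underside
- pen_cup: bystander: grey cup with pens, 72 across, 85 high, pens to 145; origin at the centre of its underside
- oil: bystander: small bottle 44 across, 100 high; origin at the centre of its underside
- shears: bystander: tailor's shears lying flat, blades along +x to 135, handle loops to -111, 80 wide, 13 high; origin under the pivot
Things that resemble listed ones, but are neither listed nor needed, are in the scene too. Leave any purple look-alike of the squat_twin alone.

How it is judged:
By the outcome, as a careful person would: the job done as asked, in the order asked, and still so for the second after the job is handed in, with the robot touching nothing.
It also fails if it takes over 72 s, if anything falls off the work surface, if the arm or the gripper's body presses on something with over 40 N, if the wrist force passes 120 N, or if a joint passes its speed limit or range.

ROBOT

A 7-joint arm with a two-finger parallel gripper is mounted at the origin on the work surface. World frame = base frame: x ahead of the robot, y to its left, z up, the work surface at z = 0. Lengths are in m, angles in rad, forces in N, time in s.
With the tool pointing down it reaches from about 0.425 to 0.925 m from the base axis. Payload 6.8 kg.
Tool frame: the origin (TCP) lies at the very end of the fingers, on their centre line; the grasp point (between the pads) lies 19 mm behind it (bot.grasp_offset is the distance from the TCP to the grasp point, in m); z points along the fingers, y is the direction in which the jaws open and shut (so a half turn about z gives the same grasp; the last joint's range is limited). The gripper opens to 85 mm and grips with 20 to 120 N. Pads are 22 mm wide; open, the fingers measure 114 mm over their backs; the gripper's body (76 mm by 85 mm) begins 54 mm behind the grasp point. The pads swing forward as they close: fully open they stand 13 mm farther back than shut.
Start: joints at [1.2, 0.477, 0.022, 1.555, -0.011, 1.109, -0.083], TCP at [0.175, -0.652, 0.231] pointing down, gripper open.
Joint ranges: [-2.96, 2.96], [-0.34, 2.1], [-1.41, 1.46], [0.24, 2.44], [-1.37, 4.51], [0.17, 1.92], [-2.96, 2.96]. Speed limits (rad/s): [2.39, 2.39, 3.14, 3.14, 3.14, 3.14, 3.14].

INTERFACE

Orientations are given as a unit quaternion [w, x, y, z].
In Python, from station import monitor, cams, bot, finder gives the robot as it stands.
- The arm moves only by the tool jog_arm, never from a script. Its argument "plan" is a list of rows, each an object of numbers: "x", "y", "z": the shift along the tool's x, y, z as a fraction of full scale; "wx", "wy", "wz": the turn, a rotation vector about the tool's x, y, z as a fraction of full scale. A call has 1 to 12 rows; each row is the pose to reach, as a shift and turn from the pose measured when the call began, along the tool's axes at that moment, turning the shorter way round; what a row does not reach only later rows make up. Full scale, the value 1, is 20 cm for a shift and 180 degrees for a turn. A row lasts 1/12 s, in which the tool goes at most 41.7 mm and 7.16 degrees, less where a joint would pass 70% of its speed; a pose out of reach is approached as far as the arm can. A call with a number of a shift or a turn outside -1 to 1 is refused whole. A call with a gripper value outside its range is refused whole. "hand" is the opening, from -1 (shut) to 1 (fully open), set as the call begins (left out, the last holds). The fingers move at their own pace and stop on an object; "grip_force" is the grip in N (left out, the last holds). Time passes only in rows, so rows that repeat a pose let the fingers close. It gives the time, the measured TCP pose, the force and the opening at its end, in the units of the state.
- monitor.get_obs(): the state, without advancing time (a new reading comes with each control period).
- cams.read_camera(name): name is "side" or "top"; returns the picture (420x560x3 uint8, red, green, blue); there is no depth.
- cams.get_calibration(name): a dict with "fx", "fy", "cx", "cy" (pixels), "extrinsics" (4x4, takes a point from world to camera coordinates). Camera axes: x right, y down, z forward; pixel columns grow to the right and rows downward; lengths in m; the calibration is good to about 2 mm. A picture is of the moment at which its call begins. get_calibration takes no time and is no camera call.
- bot.hand_in(): hands the job in, once; it reports no verdict.
Trained networks look in the newest picture that a camera, given by its name, has taken for a name from the list of things; names that differ only in an ending like _2 or _b are one class to them, and where a whole thing is asked for, a point or a joint stands for the part that bears it (a point fixed in the world has none). Each returns a list of dicts, best first, with "confidence" (0 to 1); they miss things now and then, are a little off and sometimes report something else, mostly with a low value. They report only what shows in the picture. A call takes as long as a camera call. They do not tell look-alikes from the thing itself.
- finder.find_in(camera, target): "bbox" ([left, top, width, height] in pixels, round what is visible of it).
- finder.place_of(camera, target): "location" ([column, row] in pixels: a listed point, or the origin of a listed thing).
The state is a dict: "t": time; "q": joint angles; "joint_vel": joint speeds; "joint_torque": joint torques, N m; "eef_pos": TCP position; "tool_rot": TCP orientation; "contact_force": force on the tool from outside, world axes, zero at the start; "torque": the same for the moment, N m; "gripper_width": opening from 0.0 (shut) to 1.0 (fully open).
Only numpy, scipy, OpenCV 4.12 (cv2) and the standard library are available. Lean on these libraries where they do the work, as an engineer would, in place of code of your own. Each camera call takes 0.05 s, during which the arm holds its last target. There are 200 camera calls.

## Working session

There is one attempt and no reset: what is moved stays moved. The work goes in short steps, Python scripts to look and compute and a tool call to move; the robot and the scene stay as the last step left them, time stands still between calls to the robot, and variables do not carry over. Pictures are saved under pics/ and viewed, about 8 in all and at most 12, crops included, and the job is handed in when it is done.

Besides the shell and the picture viewer there is one more tool, called as name([rows], argument=value, ...), one row to a line, values as JSON. jog_arm: Moves the arm, as the interface text tells. Shift numbers are shares of 20 cm and turn numbers shares of 180 degrees, none past 1 either way. Its arguments: {"type":"object","properties":{"plan":{"type":"array","items":{"type":"object","properties":{"x":{"type":"number","minimum":-1,"maximum":1},"y":{"type":"number","minimum":-1,"maximum":1},"z":{"type":"number","minimum":-1,"maximum":1},"wx":{"type":"number","minimum":-1,"maximum":1},"wy":{"type":"number","minimum":-1,"maximum":1},"wz":{"type":"number","minimum":-1,"maximum":1}}}},"hand":{"type":"number"},"grip_force":{"type":"number"}},"required":["plan"]}

```bash
mkdir -p pics; ls
python3 - <<'E'
from station import monitor,cams,bot,finder
import cv2,numpy as np
for c in("top","side"):
    im=cams.read_camera(c); cv2.imwrite(f"pics/{c}0.png",im[:,:,::-1])
    k=cams.get_calibration(c); print(c,k)
    for n in("cone","tube","squat","rack"):
        r=finder.place_of(c,n); print(n,[(np.round(d["location"]).tolist(),round(d["confidence"],2)) for d in r[:4]])
print(monitor.get_obs())
E
```

```text
pics
top {'fx': 538.1954654312696, 'fy': 538.1954654312696, 'cx': 273.05950135557975, 'cy': 213.84819354833937, 'extrinsics': array([[ 0.00382773, -0.99986956,  0.01569121, -0.03987703],
       [-0.99799916, -0.00480994, -0.06304394,  0.52465824],
       [ 0.06311119, -0.0154185 , -0.99788739,  1.44260549],
       [ 0.        ,  0.        ,  0.        ,  1.        ]])}
cone [([271.0, 252.0], 0.56)]
tube [([353.0, 271.0], 0.49), ([270.0, 251.0], 0.44)]
squat [([162.0, 259.0], 0.7)]
rack [([261.0, 178.0], 0.59)]
side {'fx': 384.2793360686054, 'fy': 384.2793360686054, 'cx': 282.13989554624004, 'cy': 209.36533207212537, 'extrinsics': array([[ 0.99513214, -0.09847207, -0.00390858, -0.52480514],
       [-0.06446338, -0.62042558, -0.78161153,  0.10391565],
       [ 0.07454192,  0.77805871, -0.62375327,  1.16564272],
       [ 0.        ,  0.        ,  0.        ,  1.        ]])}
cone [([249.0, 241.0], 0.6)]
tube [([234.0, 299.0], 0.73)]
squat [([241.0, 187.0], 0.62)]
rack [([313.0, 230.0], 0.97)]
{'t': 0.5, 'q': array([ 1.19992576,  0.47701374,  0.02238107,  1.55545658, -0.01150577,
        1.10931288, -0.08311263]), 'joint_vel': array([ 1.17865160e-03, -6.72348881e-04, -5.83442552e-04, -1.50951454e-03,
        7.31070548e-05, -8.76895603e-04,  5.88685596e-04]), 'joint_torque': array([-1.57235991e-03, -5.95803809e+01,  1.60452314e+00, -2.81288391e+01,
        1.24421006e-02,  2.44059083e-03,  2.42070257e-05]), 'eef_pos': array([ 0.17534718, -0.65180679,  0.23127438]), 'tool_rot': array([-3.31975241e-05,  9.91382677e-01,  1.30997657e-01,  6.43824662e-06]), 'contact_force': array([0.39032201, 0.40516967, 0.59290093]), 'torque': array([-0.03808081, -0.01398773, -0.00858091]), 'gripper_width': 1.0020112252578688}
```

View pics/top0.png

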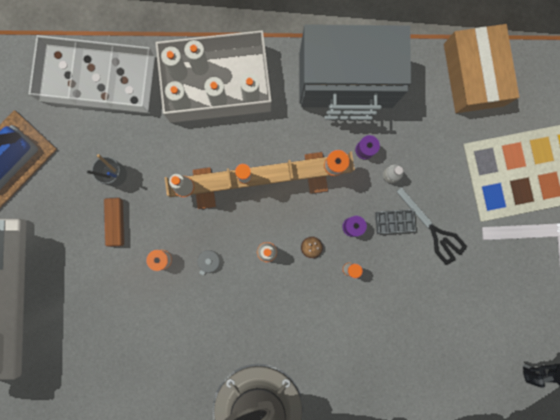

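View pics/side0.png

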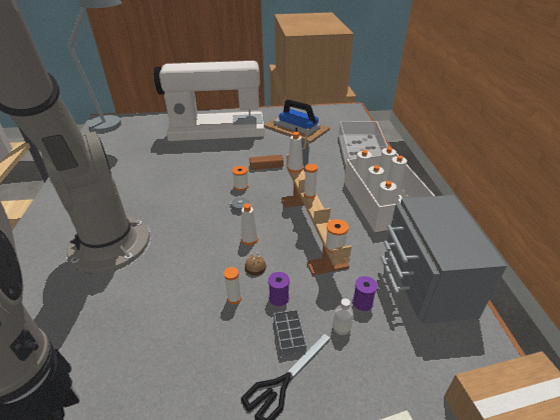

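The top view shows the loose squat at (157,260), the cone at (267,252) and the tube at (354,271). The rack's twins are the cone at (178,182), the tube at (243,172) and the squat at (338,160). The two purple spools are look-alikes. Next I'll measure the caps and the rack precisely.

```bash
cat > h.py <<'E'
from station import monitor,cams,bot,finder
import cv2,numpy as np
from scipy.spatial.transform import Rotation as R
def ray(c,uv,z):
    k=cams.get_calibration(c);E=k["extrinsics"];Rm=E[:3,:3];o=-Rm.T@E[:3,3]
    d=Rm.T@np.array([(uv[0]-k["cx"])/k["fx"],(uv[1]-k["cy"])/k["fy"],1]);return o+d*(z-o[2])/d[2]
def proj(c,p):
    k=cams.get_calibration(c);E=k["extrinsics"];q=E[:3,:3]@np.asarray(p)+E[:3,3]
    return np.array([k["fx"]*q[0]/q[2]+k["cx"],k["fy"]*q[1]/q[2]+k["cy"]])
def orange(im):
    h=cv2.cvtColor(im,cv2.COLOR_RGB2HSV);m=cv2.inRange(h,(4,190,130),(14,255,255))
    n,l,s,c=cv2.connectedComponentsWithStats(m);return m,l,[(i,c[i],s[i]) for i in range(1,n) if s[i][4]>12]
E
python3 - <<'E'
from h import *
for c in("top","side"):
    im=cv2.imread(f"pics/{c}0.png")[:,:,::-1]
    m,l,b=orange(im)
    for i,ce,s in b:
        if c=="top" and ce[1]<140: continue
        print(c,ce.round(1),s, [ray(c,ce,z)[:2].round(3).tolist() for z in(.07,.1,.13,.18,.21,.24)])
im=cv2.imread("pics/top0.png")
cv2.imwrite("pics/rk.png",cv2.resize(im[140:220,155:365],None,fx=3.8,fy=3.8,interpolation=cv2.INTER_CUBIC))
E
```

```text
top [337.6 160.8] [328 151  20  20 276] [[0.662, -0.206], [0.657, -0.202], [0.653, -0.198], [0.644, -0.191], [0.639, -0.187], [0.635, -0.183]]
top [242.5 171.2] [236 165  14  13 144] [[0.633, 0.044], [0.629, 0.043], [0.625, 0.041], [0.617, 0.039], [0.613, 0.038], [0.609, 0.037]]
top [175.5 180.3] [173 178   6   6  32] [[0.608, 0.219], [0.604, 0.214], [0.601, 0.209], [0.594, 0.201], [0.591, 0.196], [0.587, 0.191]]
top [267. 252.] [265 250   5   5  21] [[0.422, -0.021], [0.422, -0.021], [0.422, -0.021], [0.423, -0.021], [0.423, -0.021], [0.423, -0.021]]
top [354.8 270.5] [349 265  13  12 123] [[0.375, -0.25], [0.376, -0.245], [0.377, -0.24], [0.379, -0.232], [0.38, -0.227], [0.382, -0.222]]
side [295.7 133.1] [293 132   6   3  15] [[0.634, 0.516], [0.626, 0.459], [0.619, 0.401], [0.606, 0.305], [0.598, 0.248], [0.59, 0.19]]
side [310.8 167.4] [306 164  11   7  62] [[0.655, 0.252], [0.646, 0.205], [0.638, 0.159], [0.623, 0.081], [0.615, 0.034], [0.606, -0.013]]
side [239.3 170.2] [233 166  14   9  84] [[0.402, 0.26], [0.403, 0.213], [0.405, 0.166], [0.408, 0.088], [0.409, 0.041], [0.411, -0.006]]
side [388.3 182.5] [386 181   5   4  15] [[0.899, 0.131], [0.881, 0.089], [0.862, 0.048], [0.831, -0.022], [0.812, -0.064], [0.794, -0.106]]
side [246.5 205.6] [244 204   6   4  22] [[0.422, 0.054], [0.422, 0.016], [0.423, -0.023], [0.425, -0.087], [0.425, -0.126], [0.426, -0.165]]
side [337.3 226.4] [327 220  21  14 127] [[0.682, -0.071], [0.672, -0.105], [0.662, -0.138], [0.646, -0.194], [0.636, -0.228], [0.626, -0.261]]
side [230.6 272.6] [225 268  13  11  83] [[0.374, -0.219], [0.377, -0.247], [0.379, -0.274], [0.384, -0.32], [0.387, -0.348], [0.39, -0.375]]
```

View pics/rk.png

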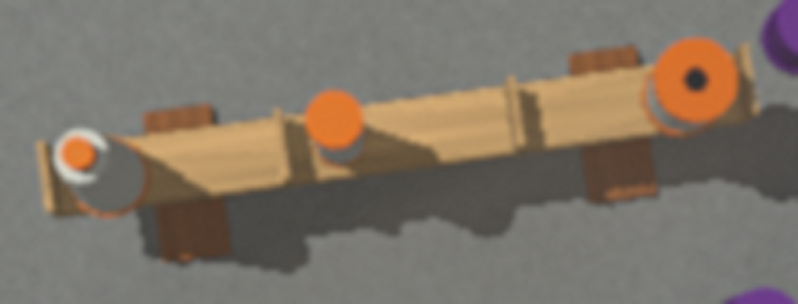

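Run:
```python
from h import *
P=np.array([[.587,.191],[.613,.038],[.644,-.191]]);L=np.array([.193,.038,-.193])
d=(P[0]-P[2]);d/=np.linalg.norm(d);C=(P-L[:,None]*d).mean(0);yaw=np.arctan2(-d[0],d[1]);print(C,np.degrees(yaw))
ex=np.array([d[1],-d[0]])
W=lambda x,y,z:np.r_[C+x*ex+y*d,z]
for n,y in(("tube",-.038),("cone",.117),("squat",-.117)):print(n,W(0,y,.11))
S=3.8
out=[]
for c,(r0,r1,c0,c1) in(("top",(140,220,155,365)),("side",(120,290,215,375))):
    im=cv2.imread(f"pics/{c}0.png");s=800/(c1-c0) if c=="top" else 2.6
    im=cv2.resize(im[r0:r1,c0:c1],None,fx=s,fy=s,interpolation=cv2.INTER_CUBIC)
    T=lambda p:np.int32((proj(c,p)-[c0,r0]+.5)*s)
    cv2.polylines(im,[np.array([T(W(a*.023,b*.2375,.11)) for a,b in((1,1),(1,-1),(-1,-1),(-1,1))])],True,(255,0,0),1)
    for y in(-.2325,-.0775,.0775,.2325):cv2.line(im,T(W(-.023,y,.145)),T(W(.023,y,.145)),(0,255,0),1)
    cv2.imwrite(f"pics/ov_{c}.png",im)
im=cv2.imread("pics/top0.png")[:,:,::-1];h=cv2.cvtColor(im,cv2.COLOR_RGB2HSV)
print(h[260,157],h[250:270,157,0])
m=cv2.inRange(h[245:275,140:175],(0,150,90),(18,255,255));M=cv2.moments(m,True);uv=[M["m10"]/M["m00"]+140,M["m01"]/M["m00"]+245]
print(M["m00"],uv,ray("top",uv,.07))
a=cv2.imread("pics/ov_top.png");b=cv2.imread("pics/ov_side.png");o=np.zeros((a.shape[0]+b.shape[0],800,3),np.uint8)[:600+200]
o[:a.shape[0],:a.shape[1]]=a;o[a.shape[0]:,:b.shape[1]]=b[:o.shape[0]-a.shape[0]];o=cv2.resize(o,None,fx=.8,fy=.8);cv2.imwrite("pics/ov.png",o);print(o.shape)
```

```text
[6.16536023e-01 1.38699893e-04] 8.486754009709541
tube [ 0.62214409 -0.0374452   0.11      ]
cone [0.59926907 0.11585755 0.11      ]
squat [ 0.63380297 -0.11558015  0.11      ]
[60  3 77] [11 11 11 11 11 11 11 10  7 30 60 90  8 10 11 11 11 11 11 11]
266.0 [156.75187969924812, 259.90977443609023] [0.40047436 0.26403204 0.07      ]
(598, 640, 3)
```

View pics/ov.png

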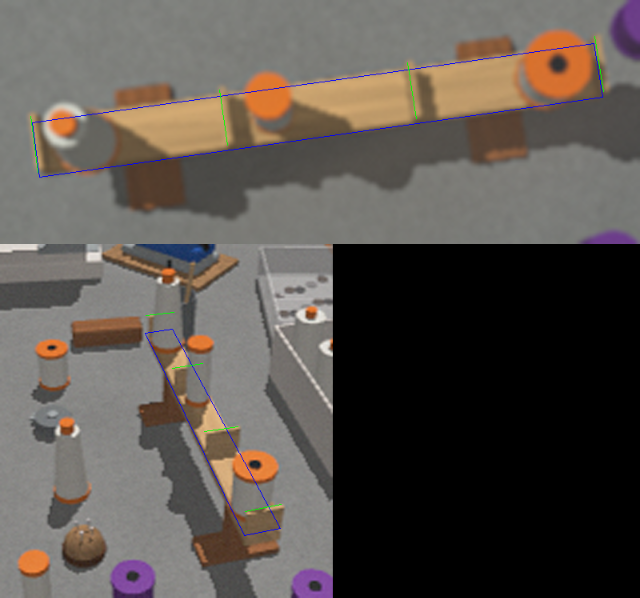

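```bash
cat >> h.py <<'E'
def q2R(q): return R.from_quat([q[1],q[2],q[3],q[0]]).as_matrix()
def down(yaw): c,s=np.cos(yaw),np.sin(yaw); return np.array([[c,s,0],[s,-c,0],[0,0,-1]])
YAW=np.radians(98.5)
def mv(*pts,yaw=YAW):
    o=monitor.get_obs();Rm=q2R(o["tool_rot"]);print("t",round(o["t"],2),"tcp",o["eef_pos"].round(4),"w",round(o["gripper_width"],3),"F",o["contact_force"].round(1))
    w=R.from_matrix(Rm.T@down(yaw)).as_rotvec()/np.pi
    for p in pts: print(p,"->",((Rm.T@(np.array(p)-o["eef_pos"]))/.2).round(4),w.round(4))
E
python3 - <<'E'
from h import *
im=cv2.imread("pics/top0.png")[:,:,::-1];h=cv2.cvtColor(im,cv2.COLOR_RGB2HSV)
C=np.array([.6165,.0001]);a=np.radians(8.49);ex=np.array([np.cos(a),np.sin(a)]);d=np.array([-ex[1],ex[0]])
for y in(.13,.06,-.03,-.06,-.11,-.13):
    xs=np.arange(-.05,.051,.001);uv=np.array([proj("top",[*(C+x*ex+y*d),.11]) for x in xs],np.float32)
    s=cv2.remap(im.astype(np.float32),uv[None,:,0],uv[None,:,1],cv2.INTER_LINEAR)[0]
    k=(s[:,0]-s[:,2])>35; print(y,xs[k].min().round(3),xs[k].max().round(3))
mv((.242,-.516,.2),(.309,-.38,.2),(.376,-.245,.2))
E
```

```text
0.13 -0.05 0.04
0.06 -0.021 0.026
-0.03 -0.022 0.024
-0.06 -0.023 0.025
-0.11 -0.023 0.024
-0.13 -0.041 0.039
t 0.5 tcp [ 0.1753 -0.6518  0.2313] w 1.002 F [0.4 0.4 0.6]
(0.242, -0.516, 0.2) -> [ 0.4982 -0.5692  0.1564] [-0.     -0.     -0.4636]
(0.309, -0.38, 0.2) -> [ 0.9983 -1.1388  0.1565] [-0.     -0.     -0.4636]
(0.376, -0.245, 0.2) -> [ 1.4971 -1.7036  0.1565] [-0.     -0.     -0.4636]
```

jog_arm([
  {"x":0.87,"y":-0.99,"z":0.1,"wz":-0.4636},
  {"x":0.87,"y":-0.99,"z":0.1,"wz":-0.4636},
  {"x":0.87,"y":-0.99,"z":0.1,"wz":-0.4636},
  {"x":0.87,"y":-0.99,"z":0.1,"wz":-0.4636},
  {"x":0.87,"y":-0.99,"z":0.1,"wz":-0.4636},
  {"x":0.87,"y":-0.99,"z":0.1,"wz":-0.4636},
  {"x":0.87,"y":-0.99,"z":0.1,"wz":-0.4636},
  {"x":0.87,"y":-0.99,"z":0.1,"wz":-0.4636},
  {"x":0.87,"y":-0.99,"z":0.1,"wz":-0.4636},
  {"x":0.87,"y":-0.99,"z":0.1,"wz":-0.4636},
  {"x":0.87,"y":-0.99,"z":0.1,"wz":-0.4636},
  {"x":0.87,"y":-0.99,"z":0.1,"wz":-0.4636},
], hand=1)

```text
invalid input at $.plan[0]: expected keys x, y, z, wx, wy, wz
```

```bash
python3 -c "
from h import *
mv((.376,-.245,.2),(.376,-.245,.041));print(monitor.get_obs()['q'].round(2))"
```

```text
t 0.5 tcp [ 0.1753 -0.6518  0.2313] w 1.002 F [0.4 0.4 0.6]
(0.376, -0.245, 0.2) -> [ 1.4971 -1.7036  0.1565] [-0.     -0.     -0.4636]
(0.376, -0.245, 0.041) -> [ 1.4971 -1.7036  0.9515] [-0.     -0.     -0.4636]
[ 1.2   0.48  0.02  1.56 -0.01  1.11 -0.08]
```

jog_arm([
  {"x":0.87,"y":-0.99,"z":0.1,"wx":0,"wy":0,"wz":-0.4636},
  {"x":0.87,"y":-0.99,"z":0.1,"wx":0,"wy":0,"wz":-0.4636},
  {"x":0.87,"y":-0.99,"z":0.1,"wx":0,"wy":0,"wz":-0.4636},
  {"x":0.87,"y":-0.99,"z":0.1,"wx":0,"wy":0,"wz":-0.4636},
  {"x":0.87,"y":-0.99,"z":0.1,"wx":0,"wy":0,"wz":-0.4636},
  {"x":0.87,"y":-0.99,"z":0.1,"wx":0,"wy":0,"wz":-0.4636},
  {"x":0.87,"y":-0.99,"z":0.1,"wx":0,"wy":0,"wz":-0.4636},
  {"x":0.87,"y":-0.99,"z":0.1,"wx":0,"wy":0,"wz":-0.4636},
  {"x":0.87,"y":-0.99,"z":0.1,"wx":0,"wy":0,"wz":-0.4636},
  {"x":0.87,"y":-0.99,"z":0.1,"wx":0,"wy":0,"wz":-0.4636},
  {"x":0.87,"y":-0.99,"z":0.1,"wx":0,"wy":0,"wz":-0.4636},
  {"x":0.87,"y":-0.99,"z":0.1,"wx":0,"wy":0,"wz":-0.4636},
], hand=1)

```text
t: 1.5
eef_pos: [0.292, -0.4155, 0.2115]
tool_rot: [0.0, 0.65, 0.76, -0.0]
contact_force: [-0.3, -0.3, 0.3]
gripper_width: 0.999
```

```bash
python3 -c "
from h import *
mv((.376,-.245,.2),(.376,-.245,.041));print(monitor.get_obs()['q'].round(2))"
```

```text
t 1.5 tcp [ 0.292  -0.4155  0.2115] w 0.999 F [-0.3 -0.3  0.3]
(0.376, -0.245, 0.2) -> [0.7773 0.5464 0.0573] [0.     0.0001 0.002 ]
(0.376, -0.245, 0.041) -> [0.7776 0.5463 0.8523] [0.     0.0001 0.002 ]
[ 1.12  0.25 -0.33  1.95  0.1   0.96  0.9 ]
```

jog_arm([
  {"x":0.777,"y":0.546,"z":0.1,"wx":0,"wy":0,"wz":0.002},
  {"x":0.777,"y":0.546,"z":0.1,"wx":0,"wy":0,"wz":0.002},
  {"x":0.777,"y":0.546,"z":0.1,"wx":0,"wy":0,"wz":0.002},
  {"x":0.777,"y":0.546,"z":0.1,"wx":0,"wy":0,"wz":0.002},
  {"x":0.777,"y":0.546,"z":0.1,"wx":0,"wy":0,"wz":0.002},
  {"x":0.777,"y":0.546,"z":0.1,"wx":0,"wy":0,"wz":0.002},
  {"x":0.777,"y":0.546,"z":0.1,"wx":0,"wy":0,"wz":0.002},
  {"x":0.777,"y":0.546,"z":0.25,"wx":0,"wy":0,"wz":0.002},
  {"x":0.777,"y":0.546,"z":0.3,"wx":0,"wy":0,"wz":0.002},
  {"x":0.777,"y":0.546,"z":0.3,"wx":0,"wy":0,"wz":0.002},
])

```text
t: 2.33
eef_pos: [0.3735, -0.2455, 0.1493]
tool_rot: [-0.002, 0.654, 0.757, -0.001]
contact_force: [-0.0, 0.3, 0.2]
gripper_width: 1.0
```

```bash
python3 -c "
from h import *
mv((.376,-.245,.041));print(monitor.get_obs()['q'].round(2))
cv2.imwrite('pics/a.png',cams.read_camera('side')[150:350,130:350,::-1].repeat(2,0).repeat(2,1))"
```

```text
t 2.33 tcp [ 0.3735 -0.2455  0.1493] w 1.0 F [-0.   0.3  0.2]
(0.376, -0.245, 0.041) -> [-0.0009  0.0151  0.5416] [-0.0013 -0.0009 -0.0006]
[ 0.84  0.25 -0.46  2.13  0.15  0.8   0.44]
```

View pics/a.png

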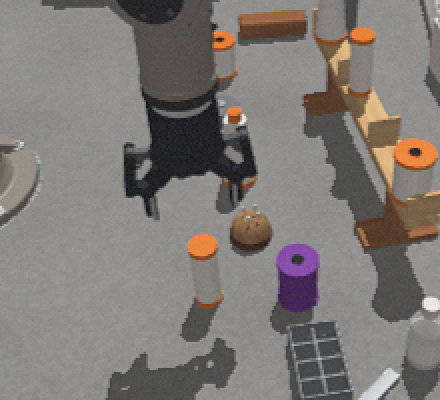

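The side crop shows the open jaws straddling the tube cap at crop (203,245), with the pincushion and the purple spool clear. I'll descend and grip.

jog_arm([
  {"x":0,"y":0.015,"z":0.15,"wx":-0.001,"wy":-0.001,"wz":0},
  {"x":0,"y":0.015,"z":0.3,"wx":-0.001,"wy":-0.001,"wz":0},
  {"x":0,"y":0.015,"z":0.45,"wx":-0.001,"wy":-0.001,"wz":0},
  {"x":0,"y":0.015,"z":0.542,"wx":-0.001,"wy":-0.001,"wz":0},
  {"x":0,"y":0.015,"z":0.542,"wx":-0.001,"wy":-0.001,"wz":0},
  {"x":0,"y":0.015,"z":0.542,"wx":-0.001,"wy":-0.001,"wz":0},
])

```text
t: 2.88
eef_pos: [0.377, -0.2456, 0.0425]
tool_rot: [0.0, 0.654, 0.757, -0.0]
contact_force: [0.3, 0.1, 1.4]
gripper_width: 0.996
```

jog_arm([
  {"x":0,"y":0,"z":0,"wx":0,"wy":0,"wz":0},
  {"x":0,"y":0,"z":0,"wx":0,"wy":0,"wz":0},
  {"x":0,"y":0,"z":0,"wx":0,"wy":0,"wz":0},
  {"x":0,"y":0,"z":0,"wx":0,"wy":0,"wz":0},
  {"x":0,"y":0,"z":0,"wx":0,"wy":0,"wz":0},
  {"x":0,"y":0,"z":0,"wx":0,"wy":0,"wz":0},
  {"x":0,"y":0,"z":0,"wx":0,"wy":0,"wz":0},
  {"x":0,"y":0,"z":0,"wx":0,"wy":0,"wz":0},
], hand=-1, grip_force=30)

```text
t: 3.55
eef_pos: [0.3775, -0.2461, 0.0434]
tool_rot: [0.001, 0.654, 0.757, -0.001]
contact_force: [-1.4, 1.1, 8.6]
gripper_width: 0.382
```

```bash
python3 -c "
from h import *
x,y,_=monitor.get_obs()['eef_pos']
mv((x,y,.26),(.44,-.06,.26),(.623,-.0375,.26),(.623,-.0375,.152))"
```

```text
t 3.55 tcp [ 0.3775 -0.2461  0.0434] w 0.382 F [-1.4  1.1  8.6]
(np.float64(0.3775168847852636), np.float64(-0.24607356584518644), 0.26) -> [-2.5000e-03  6.0000e-04 -1.0829e+00] [ 0.0002  0.0007 -0.0009]
(0.44, -0.06, 0.26) -> [ 0.8726  0.4447 -1.0847] [ 0.0002  0.0007 -0.0009]
(0.623, -0.0375, 0.26) -> [ 0.8511  1.3664 -1.0841] [ 0.0002  0.0007 -0.0009]
(0.623, -0.0375, 0.152) -> [ 0.8524  1.3661 -0.5441] [ 0.0002  0.0007 -0.0009]
```

jog_arm([
  {"x":0,"y":0,"z":-0.1,"wx":0,"wy":0.0007,"wz":-0.001},
  {"x":0,"y":0,"z":-0.25,"wx":0,"wy":0.0007,"wz":-0.001},
  {"x":0,"y":0,"z":-0.4,"wx":0,"wy":0.0007,"wz":-0.001},
  {"x":0,"y":0,"z":-0.6,"wx":0,"wy":0.0007,"wz":-0.001},
  {"x":0.1,"y":0.06,"z":-0.8,"wx":0,"wy":0.0007,"wz":-0.001},
  {"x":0.25,"y":0.14,"z":-0.9,"wx":0,"wy":0.0007,"wz":-0.001},
  {"x":0.4,"y":0.22,"z":-0.9,"wx":0,"wy":0.0007,"wz":-0.001},
  {"x":0.55,"y":0.3,"z":-0.9,"wx":0,"wy":0.0007,"wz":-0.001},
  {"x":0.7,"y":0.38,"z":-0.9,"wx":0,"wy":0.0007,"wz":-0.001},
  {"x":0.8,"y":0.48,"z":-0.9,"wx":0,"wy":0.0007,"wz":-0.001},
  {"x":0.852,"y":0.6,"z":-0.9,"wx":0,"wy":0.0007,"wz":-0.001},
  {"x":0.852,"y":0.75,"z":-0.9,"wx":0,"wy":0.0007,"wz":-0.001},
])

```text
t: 4.55
eef_pos: [0.5005, -0.0522, 0.2235]
tool_rot: [0.0, 0.651, 0.759, -0.0]
contact_force: [0.3, -0.8, 0.0]
gripper_width: 0.388
```

```bash
python3 -c "
from h import *
mv((.623,-.0375,.223),(.623,-.0375,.17),(.623,-.0375,.154))"
```

```text
t 4.55 tcp [ 0.5005 -0.0522  0.2235] w 0.388 F [ 0.3 -0.8  0. ]
(0.623, -0.0375, 0.223) -> [-0.0209  0.6167  0.0025] [-0.      0.0002  0.0014]
(0.623, -0.0375, 0.17) -> [-0.0207  0.6167  0.2675] [-0.      0.0002  0.0014]
(0.623, -0.0375, 0.154) -> [-0.0207  0.6167  0.3475] [-0.      0.0002  0.0014]
```

jog_arm([
  {"x":-0.02,"y":0.2,"z":0.0,"wx":0,"wy":0,"wz":0.0014},
  {"x":-0.02,"y":0.4,"z":0.0,"wx":0,"wy":0,"wz":0.0014},
  {"x":-0.0207,"y":0.56,"z":0.0,"wx":0,"wy":0,"wz":0.0014},
  {"x":-0.0207,"y":0.617,"z":0.0,"wx":0,"wy":0,"wz":0.0014},
  {"x":-0.0207,"y":0.617,"z":0.0,"wx":0,"wy":0,"wz":0.0014},
  {"x":-0.0207,"y":0.617,"z":0.12,"wx":0,"wy":0,"wz":0.0014},
  {"x":-0.0207,"y":0.617,"z":0.24,"wx":0,"wy":0,"wz":0.0014},
  {"x":-0.0207,"y":0.617,"z":0.3,"wx":0,"wy":0,"wz":0.0014},
  {"x":-0.0207,"y":0.617,"z":0.32,"wx":0,"wy":0,"wz":0.0014},
  {"x":-0.0207,"y":0.617,"z":0.32,"wx":0,"wy":0,"wz":0.0014},
  {"x":-0.0207,"y":0.617,"z":0.32,"wx":0,"wy":0,"wz":0.0014},
])

```text
t: 5.47
eef_pos: [0.6233, -0.0376, 0.1605]
tool_rot: [0.001, 0.653, 0.758, 0.0]
contact_force: [0.5, 0.1, 0.3]
gripper_width: 0.391
```

```bash
python3 -c "
from h import *
mv((.623,-.0375,.154))
cv2.imwrite('pics/b.png',cv2.resize(cams.read_camera('side')[100:280,200:400,::-1],None,fx=3,fy=3))"
```

```text
t 5.47 tcp [ 0.6233 -0.0376  0.1605] w 0.391 F [0.5 0.1 0.3]
(0.623, -0.0375, 0.154) -> [ 0.0006 -0.0013  0.0326] [0.0003 0.0002 0.    ]
```

View pics/b.png

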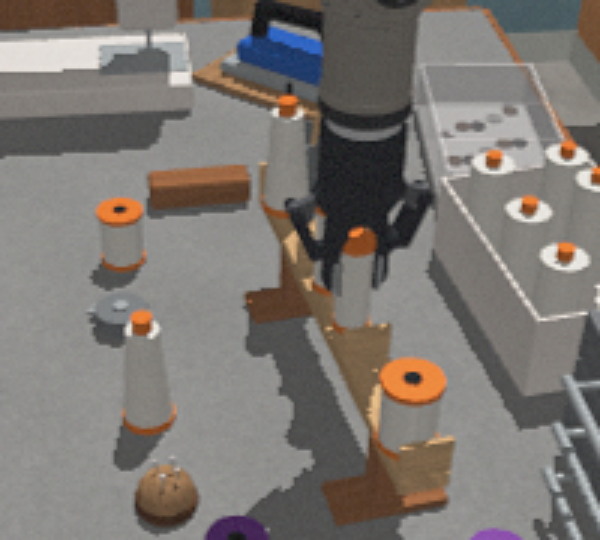

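The tube is held over the middle bay, with its base at about (350,325), and the twins look undisturbed. I'll lower it gently.

jog_arm([
  {"x":0.0006,"y":-0.001,"z":0.012,"wx":0,"wy":0,"wz":0},
  {"x":0.0006,"y":-0.001,"z":0.022,"wx":0,"wy":0,"wz":0},
  {"x":0.0006,"y":-0.001,"z":0.03,"wx":0,"wy":0,"wz":0},
  {"x":0.0006,"y":-0.001,"z":0.034,"wx":0,"wy":0,"wz":0},
  {"x":0.0006,"y":-0.001,"z":0.034,"wx":0,"wy":0,"wz":0},
  {"x":0.0006,"y":-0.001,"z":0.034,"wx":0,"wy":0,"wz":0},
])

```text
t: 6.02
eef_pos: [0.6235, -0.0374, 0.1541]
tool_rot: [0.001, 0.653, 0.758, 0.0]
contact_force: [-0.2, 0.2, -1.3]
gripper_width: 0.392
```

```bash
python3 -c "
from h import *
mv((.623,-.0375,.153))
a=proj('side',(.623,-.0375,.11));b=proj('side',(.623,-.0375,.21));print((a-[200,100])*3,(b-[200,100])*3)
im=cams.read_camera('side')
for i,c,s in orange(im)[2]: print(c,s)"
```

```text
t 6.02 tcp [ 0.6235 -0.0374  0.1541] w 0.392 F [-0.2  0.2 -1.3]
(0.623, -0.0375, 0.153) -> [-0.0003 -0.0023  0.0056] [0.0006 0.0003 0.    ]
[348.24935061 329.17574977] [353.85916874 243.57983135]
[295.54166667 134.16666667] [293 132   6   6  24]
[399.46153846 157.15384615] [398 156   4   4  13]
[239.29761905 170.14285714] [233 166  14   9  84]
[319.25       183.58333333] [315 181   9   5  24]
[388.25  182.625] [386 181   5   4  16]
[246.47619048 205.61904762] [244 204   6   4  21]
[338.62962963 221.81481481] [330 220  18   7  27]
[332.16666667 230.66666667] [327 225  12   9  18]
```

jog_arm([
  {"x":0,"y":-0.002,"z":0.005,"wx":0,"wy":0,"wz":0},
  {"x":0,"y":-0.002,"z":0.008,"wx":0,"wy":0,"wz":0},
  {"x":0,"y":-0.002,"z":0.008,"wx":0,"wy":0,"wz":0},
  {"x":0,"y":-0.002,"z":0.008,"wx":0,"wy":0,"wz":0},
])

```text
t: 6.4
eef_pos: [0.6234, -0.0373, 0.1535]
tool_rot: [0.001, 0.653, 0.758, 0.001]
contact_force: [-1.7, -0.6, 4.6]
gripper_width: 0.389
```

jog_arm([
  {"x":0,"y":0,"z":0,"wx":0,"wy":0,"wz":0},
  {"x":0,"y":0,"z":0,"wx":0,"wy":0,"wz":0},
  {"x":0,"y":0,"z":0,"wx":0,"wy":0,"wz":0},
  {"x":0,"y":0,"z":0,"wx":0,"wy":0,"wz":0},
  {"x":0,"y":0,"z":0,"wx":0,"wy":0,"wz":0},
  {"x":0,"y":0,"z":0,"wx":0,"wy":0,"wz":0},
  {"x":0,"y":0,"z":-0.1,"wx":0,"wy":0,"wz":0},
  {"x":0,"y":0,"z":-0.25,"wx":0,"wy":0,"wz":0},
  {"x":0,"y":0,"z":-0.4,"wx":0,"wy":0,"wz":0},
  {"x":0,"y":0,"z":-0.55,"wx":0,"wy":0,"wz":0},
  {"x":0,"y":0,"z":-0.6,"wx":0,"wy":0,"wz":0},
], hand=1)

```text
t: 7.32
eef_pos: [0.6251, -0.0367, 0.2785]
tool_rot: [0.004, 0.653, 0.758, 0.003]
contact_force: [0.1, 1.3, 0.1]
gripper_width: 0.998
```

```bash
python3 -c "
from h import *
mv((.43,.0,.26),(.423,-.021,.26),(.423,-.021,.071));print(monitor.get_obs()['q'].round(2))
im=cams.read_camera('side')
for i,c,s in orange(im)[2]: print(c.round(1),s)
print(proj('side',(.623,-.0375,.21)))
cv2.imwrite('pics/c.png',cv2.resize(im[100:280,200:400,::-1],None,fx=2,fy=2))"
```

```text
t 7.32 tcp [ 0.6251 -0.0367  0.2785] w 0.998 F [0.1 1.3 0.1]
(0.43, 0.0, 0.26) -> [ 0.3259 -0.9384  0.0829] [0.003  0.0007 0.    ]
(0.423, -0.021, 0.26) -> [ 0.2272 -0.9885  0.0826] [0.003  0.0007 0.    ]
(0.423, -0.021, 0.071) -> [ 0.2292 -0.9973  1.0276] [0.003  0.0007 0.    ]
[ 0.41  0.42 -0.61  1.6   0.26  1.2  -0.1 ]
[310.7 167.3] [306 164  11   7  60]
[239.3 170.2] [233 166  14   9  84]
[317.9 181.6] [312 178  12   9  72]
[388.2 182.6] [386 181   5   4  16]
[246.5 205.7] [244 204   6   4  21]
[337.8 222. ] [329 220  19   8  42]
[341.6 231.8] [336 229  11   5  18]
[317.95305625 181.19327712]
```

View pics/c.png

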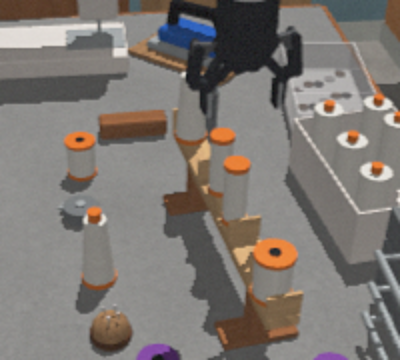

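The tube stands at its expected pixel (318,181.5), and the twins are unmoved. Next is the cone.

jog_arm([
  {"x":0.05,"y":-0.2,"z":0,"wx":0.003,"wy":0.0007,"wz":0},
  {"x":0.1,"y":-0.4,"z":0.0,"wx":0.003,"wy":0.0007,"wz":0},
  {"x":0.14,"y":-0.6,"z":0.1,"wx":0.003,"wy":0.0007,"wz":0},
  {"x":0.18,"y":-0.8,"z":0.2,"wx":0.003,"wy":0.0007,"wz":0},
  {"x":0.225,"y":-0.95,"z":0.3,"wx":0.003,"wy":0.0007,"wz":0},
  {"x":0.2275,"y":-0.99,"z":0.4,"wx":0.003,"wy":0.0007,"wz":0},
  {"x":0.2275,"y":-0.99,"z":0.4,"wx":0.003,"wy":0.0007,"wz":0},
  {"x":0.2275,"y":-0.99,"z":0.4,"wx":0.003,"wy":0.0007,"wz":0},
  {"x":0.2275,"y":-0.99,"z":0.4,"wx":0.003,"wy":0.0007,"wz":0},
])

```text
t: 8.12
eef_pos: [0.4256, -0.0209, 0.1975]
tool_rot: [0.001, 0.653, 0.757, 0.001]
contact_force: [1.4, 0.9, -0.2]
gripper_width: 0.997
```

```bash
python3 -c "
from h import *
mv((.4225,-.0215,.14),(.4225,-.0215,.071));print(monitor.get_obs()['q'].round(2))"
```

```text
t 8.12 tcp [ 0.4256 -0.0209  0.1975] w 0.997 F [ 1.4  0.9 -0.2]
(0.4225, -0.0215, 0.14) -> [-0.0007 -0.0164  0.2873] [ 0.0009 -0.0001 -0.0001]
(0.4225, -0.0215, 0.071) -> [-0.0008 -0.0173  0.6323] [ 0.0009 -0.0001 -0.0001]
[ 0.53  0.16 -0.68  2.12  0.13  0.9  -0.07]
```

jog_arm([
  {"x":-0.001,"y":-0.017,"z":0.15,"wx":0.001,"wy":0,"wz":0},
  {"x":-0.001,"y":-0.017,"z":0.3,"wx":0.001,"wy":0,"wz":0},
  {"x":-0.001,"y":-0.017,"z":0.45,"wx":0.001,"wy":0,"wz":0},
  {"x":-0.001,"y":-0.017,"z":0.58,"wx":0.001,"wy":0,"wz":0},
  {"x":-0.001,"y":-0.017,"z":0.632,"wx":0.001,"wy":0,"wz":0},
  {"x":-0.001,"y":-0.017,"z":0.632,"wx":0.001,"wy":0,"wz":0},
  {"x":-0.001,"y":-0.017,"z":0.632,"wx":0.001,"wy":0,"wz":0},
])

```text
t: 8.7
eef_pos: [0.4241, -0.0211, 0.0717]
tool_rot: [-0.0, 0.653, 0.758, 0.0]
contact_force: [-0.2, -0.1, -0.2]
gripper_width: 1.001
```

jog_arm([
  {"x":0,"y":0,"z":0,"wx":0,"wy":0,"wz":0},
  {"x":0,"y":0,"z":0,"wx":0,"wy":0,"wz":0},
  {"x":0,"y":0,"z":0,"wx":0,"wy":0,"wz":0},
  {"x":0,"y":0,"z":0,"wx":0,"wy":0,"wz":0},
  {"x":0,"y":0,"z":0,"wx":0,"wy":0,"wz":0},
  {"x":0,"y":0,"z":0,"wx":0,"wy":0,"wz":0},
  {"x":0,"y":0,"z":0,"wx":0,"wy":0,"wz":0},
  {"x":0,"y":0,"z":0,"wx":0,"wy":0,"wz":0},
], hand=-1, grip_force=35)

```text
t: 9.37
eef_pos: [0.4248, -0.0213, 0.0729]
tool_rot: [0.001, 0.653, 0.757, 0.001]
contact_force: [-1.9, 0.3, 9.5]
gripper_width: 0.436
```

```bash
python3 -c "
from h import *
z=monitor.get_obs()['eef_pos'][2]
mv((.43,.09,z+.19),(.5995,.1165,z+.19),(.5995,.1165,z+.116))"
```

```text
t 9.37 tcp [ 0.4248 -0.0213  0.0729] w 0.436 F [-1.9  0.3  9.5]
(0.43, 0.09, np.float64(0.26286229780077786)) -> [ 0.5462  0.1098 -0.95  ] [ 0.0007  0.0001 -0.0001]
(0.5995, 0.1165, np.float64(0.26286229780077786)) -> [ 0.5522  0.9676 -0.9482] [ 0.0007  0.0001 -0.0001]
(0.5995, 0.1165, np.float64(0.18886229780077785)) -> [ 0.5524  0.9668 -0.5782] [ 0.0007  0.0001 -0.0001]
```

jog_arm([
  {"x":0,"y":0,"z":-0.1,"wx":0.0007,"wy":0,"wz":0},
  {"x":0,"y":0,"z":-0.25,"wx":0.0007,"wy":0,"wz":0},
  {"x":0,"y":0,"z":-0.4,"wx":0.0007,"wy":0,"wz":0},
  {"x":0.05,"y":0.02,"z":-0.6,"wx":0.0007,"wy":0,"wz":0},
  {"x":0.15,"y":0.05,"z":-0.8,"wx":0.0007,"wy":0,"wz":0},
  {"x":0.3,"y":0.1,"z":-0.9,"wx":0.0007,"wy":0,"wz":0},
  {"x":0.43,"y":0.2,"z":-0.95,"wx":0.0007,"wy":0,"wz":0},
  {"x":0.52,"y":0.35,"z":-0.95,"wx":0.0007,"wy":0,"wz":0},
  {"x":0.552,"y":0.5,"z":-0.95,"wx":0.0007,"wy":0,"wz":0},
  {"x":0.552,"y":0.65,"z":-0.95,"wx":0.0007,"wy":0,"wz":0},
  {"x":0.552,"y":0.7,"z":-0.95,"wx":0.0007,"wy":0,"wz":0},
])

```text
t: 10.28
eef_pos: [0.5497, 0.1094, 0.2632]
tool_rot: [0.0, 0.653, 0.758, 0.001]
contact_force: [-0.5, -0.5, -1.3]
gripper_width: 0.435
```

```bash
python3 -c "
from h import *
mv((.5995,.1165,.263),(.5995,.1165,.189),(.5995,.1165,.183))"
```

```text
t 10.28 tcp [0.5497 0.1094 0.2632] w 0.435 F [-0.5 -0.5 -1.3]
(0.5995, 0.1165, 0.263) -> [-0.0017  0.2517  0.0013] [ 0.0006 -0.0002 -0.    ]
(0.5995, 0.1165, 0.189) -> [-0.002   0.251   0.3713] [ 0.0006 -0.0002 -0.    ]
(0.5995, 0.1165, 0.183) -> [-0.002   0.2509  0.4013] [ 0.0006 -0.0002 -0.    ]
```

jog_arm([
  {"x":-0.002,"y":0.13,"z":0,"wx":0.0006,"wy":0,"wz":0},
  {"x":-0.002,"y":0.24,"z":0,"wx":0.0006,"wy":0,"wz":0},
  {"x":-0.002,"y":0.251,"z":0,"wx":0.0006,"wy":0,"wz":0},
  {"x":-0.002,"y":0.251,"z":0.1,"wx":0.0006,"wy":0,"wz":0},
  {"x":-0.002,"y":0.251,"z":0.2,"wx":0.0006,"wy":0,"wz":0},
  {"x":-0.002,"y":0.251,"z":0.3,"wx":0.0006,"wy":0,"wz":0},
  {"x":-0.002,"y":0.251,"z":0.36,"wx":0.0006,"wy":0,"wz":0},
  {"x":-0.002,"y":0.251,"z":0.38,"wx":0.0006,"wy":0,"wz":0},
  {"x":-0.002,"y":0.251,"z":0.392,"wx":0.0006,"wy":0,"wz":0},
  {"x":-0.002,"y":0.251,"z":0.396,"wx":0.0006,"wy":0,"wz":0},
  {"x":-0.002,"y":0.251,"z":0.396,"wx":0.0006,"wy":0,"wz":0},
  {"x":-0.002,"y":0.251,"z":0.396,"wx":0.0006,"wy":0,"wz":0},
])

```text
t: 11.28
eef_pos: [0.6001, 0.1167, 0.1852]
tool_rot: [0.0, 0.653, 0.758, 0.001]
contact_force: [-0.7, -0.7, -1.5]
gripper_width: 0.44
```

```bash
python3 -c "
from h import *
mv((.5995,.1165,.1825))
im=cams.read_camera('side')
cv2.imwrite('pics/d.png',cv2.resize(im[100:280,200:400,::-1],None,fx=3,fy=3))"
```

```text
t 11.28 tcp [0.6001 0.1167 0.1852] w 0.44 F [-0.7 -0.7 -1.5]
(0.5995, 0.1165, 0.1825) -> [-0.0006 -0.003   0.0135] [ 0.0005 -0.0003 -0.0001]
```

View pics/d.png

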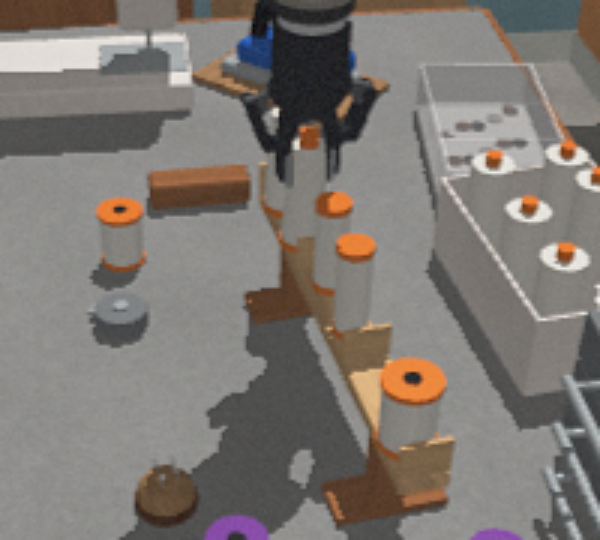

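The cone hangs upright over its bay beside its twin, foot at about (292,238). Lowering to contact.

jog_arm([
  {"x":0,"y":-0.003,"z":0.006,"wx":0,"wy":0,"wz":0},
  {"x":0,"y":-0.003,"z":0.011,"wx":0,"wy":0,"wz":0},
  {"x":0,"y":-0.003,"z":0.015,"wx":0,"wy":0,"wz":0},
  {"x":0,"y":-0.003,"z":0.016,"wx":0,"wy":0,"wz":0},
  {"x":0,"y":-0.003,"z":0.016,"wx":0,"wy":0,"wz":0},
  {"x":0,"y":-0.003,"z":0.016,"wx":0,"wy":0,"wz":0},
])

```text
t: 11.83
eef_pos: [0.5997, 0.117, 0.1831]
tool_rot: [0.001, 0.653, 0.758, 0.001]
contact_force: [-2.5, -0.9, 4.8]
gripper_width: 0.436
```

jog_arm([
  {"x":0,"y":0,"z":0,"wx":0,"wy":0,"wz":0},
  {"x":0,"y":0,"z":0,"wx":0,"wy":0,"wz":0},
  {"x":0,"y":0,"z":0,"wx":0,"wy":0,"wz":0},
  {"x":0,"y":0,"z":0,"wx":0,"wy":0,"wz":0},
  {"x":0,"y":0,"z":0,"wx":0,"wy":0,"wz":0},
  {"x":0,"y":0,"z":0,"wx":0,"wy":0,"wz":0},
  {"x":0,"y":0,"z":-0.1,"wx":0,"wy":0,"wz":0},
  {"x":0,"y":0,"z":-0.25,"wx":0,"wy":0,"wz":0},
  {"x":0,"y":0,"z":-0.4,"wx":0,"wy":0,"wz":0},
  {"x":0,"y":0,"z":-0.5,"wx":0,"wy":0,"wz":0},
  {"x":0,"y":0,"z":-0.5,"wx":0,"wy":0,"wz":0},
], hand=1)

```text
t: 12.75
eef_pos: [0.6016, 0.1181, 0.2881]
tool_rot: [0.003, 0.653, 0.758, 0.004]
contact_force: [-0.1, 1.1, 0.3]
gripper_width: 1.003
```

```bash
python3 -c "
from h import *
mv((.402,.262,.28),(.402,.262,.11),(.402,.262,.018));print(monitor.get_obs()['q'].round(2))
im=cams.read_camera('side')
for i,c,s in orange(im)[2]: print(c.round(1),s)
print(proj('side',(.5997,.117,.24)),proj('side',(.5997,.117,.115)))"
```

```text
t 12.75 tcp [0.6016 0.1181 0.2881] w 1.003 F [-0.1  1.1  0.3]
(0.402, 0.262, 0.28) -> [ 0.8589 -0.8814  0.0327] [ 0.0033 -0.0005 -0.    ]
(0.402, 0.262, 0.11) -> [ 0.8576 -0.8903  0.8826] [ 0.0033 -0.0005 -0.    ]
(0.402, 0.262, 0.018) -> [ 0.857  -0.8952  1.3426] [ 0.0033 -0.0005 -0.    ]
[ 0.25  0.41 -0.73  1.61  0.29  1.22 -0.39]
[295.5 133.1] [293 132   6   3  16]
[301.6 144.7] [299 143   6   4  19]
[310.4 168.4] [306 165   9   6  24]
[239.4 170.1] [233 166  14   9  83]
[318.  181.6] [313 178  11   9  71]
[388.3 182.5] [386 181   5   4  15]
[334.5 228.4] [327 220  20  14  49]
[341.6 223. ] [336 220  12   9  36]
[301.99865412 144.32666553] [300.89213923 178.98349257]
```

jog_arm([
  {"x":0.0,"y":-0.2,"z":0,"wx":0.0033,"wy":0,"wz":0},
  {"x":0.1,"y":-0.38,"z":0,"wx":0.0033,"wy":0,"wz":0},
  {"x":0.25,"y":-0.52,"z":0.1,"wx":0.0033,"wy":0,"wz":0},
  {"x":0.4,"y":-0.65,"z":0.2,"wx":0.0033,"wy":0,"wz":0},
  {"x":0.55,"y":-0.75,"z":0.3,"wx":0.0033,"wy":0,"wz":0},
  {"x":0.7,"y":-0.83,"z":0.4,"wx":0.0033,"wy":0,"wz":0},
  {"x":0.82,"y":-0.88,"z":0.5,"wx":0.0033,"wy":0,"wz":0},
  {"x":0.857,"y":-0.89,"z":0.65,"wx":0.0033,"wy":0,"wz":0},
  {"x":0.857,"y":-0.89,"z":0.75,"wx":0.0033,"wy":0,"wz":0},
  {"x":0.857,"y":-0.89,"z":0.8,"wx":0.0033,"wy":0,"wz":0},
  {"x":0.857,"y":-0.89,"z":0.8,"wx":0.0033,"wy":0,"wz":0},
])

```text
t: 13.72
eef_pos: [0.3988, 0.2597, 0.1219]
tool_rot: [-0.002, 0.653, 0.758, -0.003]
contact_force: [-0.4, -0.2, -0.2]
gripper_width: 0.997
```

```bash
python3 -c "
from h import *
mv((.401,.262,.019));print(monitor.get_obs()['q'].round(2))
im=cams.read_camera('side')
cv2.imwrite('pics/e.png',cv2.resize(im[90:290,170:370,::-1],None,fx=2.5,fy=2.5))"
```

```text
t 13.72 tcp [0.3988 0.2597 0.1219] w 0.997 F [-0.4 -0.2 -0.2]
(0.401, 0.262, 0.019) -> [0.0103 0.0168 0.5144] [-0.0026  0.0003  0.0001]
[-0.05  0.41 -0.78  2.07  0.39  0.81 -0.92]
```

View pics/e.png

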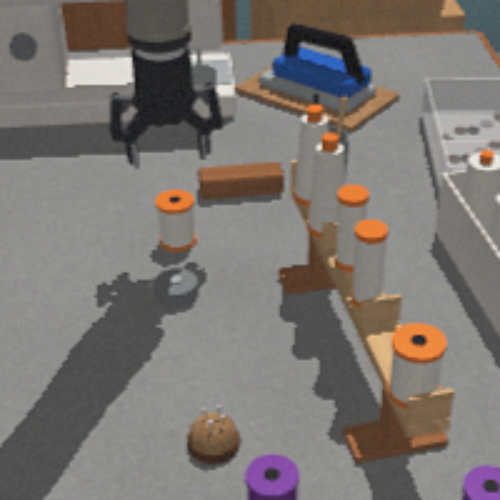

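Tube, cone and twins stand upright on the rack. The gripper is above the squat (crop 176,215) and the clapper is clear. Descend and grip.

jog_arm([
  {"x":0.01,"y":0.017,"z":0.1,"wx":-0.0026,"wy":0,"wz":0},
  {"x":0.01,"y":0.017,"z":0.22,"wx":-0.0026,"wy":0,"wz":0},
  {"x":0.01,"y":0.017,"z":0.35,"wx":-0.0026,"wy":0,"wz":0},
  {"x":0.01,"y":0.017,"z":0.46,"wx":-0.0026,"wy":0,"wz":0},
  {"x":0.01,"y":0.017,"z":0.514,"wx":-0.0026,"wy":0,"wz":0},
  {"x":0.01,"y":0.017,"z":0.514,"wx":-0.0026,"wy":0,"wz":0},
  {"x":0.01,"y":0.017,"z":0.514,"wx":-0.0026,"wy":0,"wz":0},
])

```text
t: 14.35
eef_pos: [0.4031, 0.2629, 0.0215]
tool_rot: [0.001, 0.653, 0.757, 0.001]
contact_force: [0.3, -0.8, 0.7]
gripper_width: 0.998
```

jog_arm([
  {"x":0,"y":0,"z":0,"wx":0,"wy":0,"wz":0},
  {"x":0,"y":0,"z":0,"wx":0,"wy":0,"wz":0},
  {"x":0,"y":0,"z":0,"wx":0,"wy":0,"wz":0},
  {"x":0,"y":0,"z":0,"wx":0,"wy":0,"wz":0},
  {"x":0,"y":0,"z":0,"wx":0,"wy":0,"wz":0},
  {"x":0,"y":0,"z":0,"wx":0,"wy":0,"wz":0},
  {"x":0,"y":0,"z":0,"wx":0,"wy":0,"wz":0},
  {"x":0,"y":0,"z":0,"wx":0,"wy":0,"wz":0},
], hand=-1, grip_force=35)

```text
t: 15.02
eef_pos: [0.4036, 0.2633, 0.0227]
tool_rot: [0.001, 0.653, 0.757, 0.002]
contact_force: [-1.1, -1.5, 8.6]
gripper_width: 0.582
```

```bash
python3 -c "
from h import *
z=monitor.get_obs()['eef_pos'][2]
mv((.43,.08,z+.19),(.43,-.1,z+.19))"
```

```text
t 15.02 tcp [0.4036 0.2633 0.0227] w 0.582 F [-1.1 -1.5  8.6]
(0.43, 0.08, np.float64(0.21270269847437928)) -> [-9.255e-01  9.000e-04 -9.505e-01] [ 0.0016 -0.0002 -0.0004]
(0.43, -0.1, np.float64(0.21270269847437928)) -> [-1.8158 -0.1311 -0.9516] [ 0.0016 -0.0002 -0.0004]
```

jog_arm([
  {"x":0,"y":0,"z":-0.1,"wx":0.0016,"wy":0,"wz":0},
  {"x":0,"y":0,"z":-0.25,"wx":0.0016,"wy":0,"wz":0},
  {"x":0,"y":0,"z":-0.42,"wx":0.0016,"wy":0,"wz":0},
  {"x":-0.1,"y":0.02,"z":-0.6,"wx":0.0016,"wy":0,"wz":0},
  {"x":-0.22,"y":0.05,"z":-0.75,"wx":0.0016,"wy":0,"wz":0},
  {"x":-0.36,"y":0.05,"z":-0.88,"wx":0.0016,"wy":0,"wz":0},
  {"x":-0.52,"y":0.05,"z":-0.95,"wx":0.0016,"wy":0,"wz":0},
  {"x":-0.68,"y":0.05,"z":-0.95,"wx":0.0016,"wy":0,"wz":0},
  {"x":-0.84,"y":0.05,"z":-0.95,"wx":0.0016,"wy":0,"wz":0},
  {"x":-0.95,"y":0.05,"z":-0.95,"wx":0.0016,"wy":0,"wz":0},
  {"x":-1,"y":0.05,"z":-0.95,"wx":0.0016,"wy":0,"wz":0},
])

```text
t: 15.93
eef_pos: [0.442, 0.063, 0.2129]
tool_rot: [0.0, 0.655, 0.756, -0.0]
contact_force: [0.5, 0.3, -0.9]
gripper_width: 0.585
```

```bash
python3 -c "
from h import *
mv((.46,-.1,.215),(.6343,-.1155,.215))"
```

```text
t 15.93 tcp [0.442  0.063  0.2129] w 0.585 F [ 0.5  0.3 -0.9]
(0.46, -0.1, 0.215) -> [-0.8195 -0.0265 -0.0096] [-0.      0.0004 -0.0019]
(0.6343, -0.1155, 0.215) -> [-1.02    0.8252 -0.0094] [-0.      0.0004 -0.0019]
```

jog_arm([
  {"x":-0.15,"y":0,"z":-0.01,"wx":0,"wy":0,"wz":-0.0019},
  {"x":-0.3,"y":0,"z":-0.01,"wx":0,"wy":0,"wz":-0.0019},
  {"x":-0.47,"y":0,"z":-0.01,"wx":0,"wy":0,"wz":-0.0019},
  {"x":-0.64,"y":0,"z":-0.01,"wx":0,"wy":0,"wz":-0.0019},
  {"x":-0.8,"y":0.02,"z":-0.01,"wx":0,"wy":0,"wz":-0.0019},
  {"x":-0.93,"y":0.08,"z":-0.01,"wx":0,"wy":0,"wz":-0.0019},
  {"x":-1,"y":0.16,"z":-0.01,"wx":0,"wy":0,"wz":-0.0019},
  {"x":-1,"y":0.26,"z":-0.01,"wx":0,"wy":0,"wz":-0.0019},
  {"x":-1,"y":0.38,"z":-0.01,"wx":0,"wy":0,"wz":-0.0019},
  {"x":-1,"y":0.42,"z":-0.01,"wx":0,"wy":0,"wz":-0.0019},
  {"x":-1,"y":0.42,"z":-0.01,"wx":0,"wy":0,"wz":-0.0019},
])

```text
t: 16.85
eef_pos: [0.5552, -0.1212, 0.2152]
tool_rot: [0.0, 0.652, 0.758, 0.001]
contact_force: [0.3, 1.2, -1.1]
gripper_width: 0.581
```

```bash
python3 -c "
from h import *
mv((.6343,-.1155,.215),(.6343,-.1155,.138),(.6343,-.1155,.1325))"
```

```text
t 16.85 tcp [ 0.5552 -0.1212  0.2152] w 0.581 F [ 0.3  1.2 -1.1]
(0.6343, -0.1155, 0.215) -> [-0.0314  0.3954  0.0013] [ 0.0004 -0.0001  0.0008]
(0.6343, -0.1155, 0.138) -> [-0.0315  0.395   0.3863] [ 0.0004 -0.0001  0.0008]
(0.6343, -0.1155, 0.1325) -> [-0.0315  0.3949  0.4138] [ 0.0004 -0.0001  0.0008]
```

jog_arm([
  {"x":-0.03,"y":0.15,"z":0,"wx":0.0004,"wy":0,"wz":0.0008},
  {"x":-0.0315,"y":0.3,"z":0,"wx":0.0004,"wy":0,"wz":0.0008},
  {"x":-0.0315,"y":0.39,"z":0,"wx":0.0004,"wy":0,"wz":0.0008},
  {"x":-0.0315,"y":0.395,"z":0,"wx":0.0004,"wy":0,"wz":0.0008},
  {"x":-0.0315,"y":0.395,"z":0.1,"wx":0.0004,"wy":0,"wz":0.0008},
  {"x":-0.0315,"y":0.395,"z":0.22,"wx":0.0004,"wy":0,"wz":0.0008},
  {"x":-0.0315,"y":0.395,"z":0.32,"wx":0.0004,"wy":0,"wz":0.0008},
  {"x":-0.0315,"y":0.395,"z":0.38,"wx":0.0004,"wy":0,"wz":0.0008},
  {"x":-0.0315,"y":0.395,"z":0.398,"wx":0.0004,"wy":0,"wz":0.0008},
  {"x":-0.0315,"y":0.395,"z":0.406,"wx":0.0004,"wy":0,"wz":0.0008},
  {"x":-0.0315,"y":0.395,"z":0.406,"wx":0.0004,"wy":0,"wz":0.0008},
  {"x":-0.0315,"y":0.395,"z":0.406,"wx":0.0004,"wy":0,"wz":0.0008},
])

```text
t: 17.85
eef_pos: [0.635, -0.1154, 0.1355]
tool_rot: [0.001, 0.653, 0.758, 0.001]
contact_force: [-0.5, 0.2, -0.1]
gripper_width: 0.579
```

```bash
python3 -c "
from h import *
mv((.6343,-.1155,.1325))
im=cams.read_camera('side')
cv2.imwrite('pics/f.png',cv2.resize(im[90:290,200:400,::-1],None,fx=2.5,fy=2.5))"
```

```text
t 17.85 tcp [ 0.635  -0.1154  0.1355] w 0.579 F [-0.5  0.2 -0.1]
(0.6343, -0.1155, 0.1325) -> [ 0.0002 -0.0036  0.0148] [0.0006 0.0001 0.    ]
```

View pics/f.png

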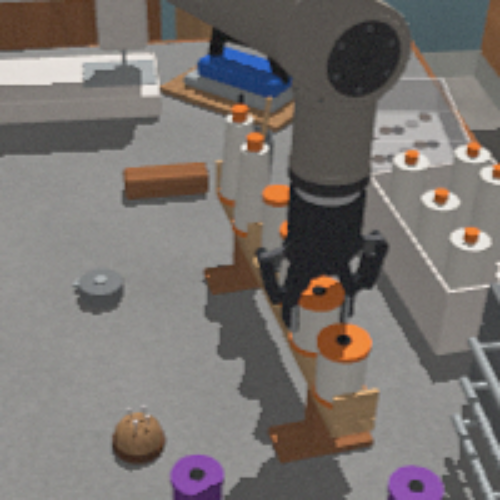

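The squat is held over its bay behind its twin, centred in the gap. Lower it to contact.

jog_arm([
  {"x":0,"y":-0.003,"z":0.006,"wx":0,"wy":0,"wz":0},
  {"x":0,"y":-0.003,"z":0.011,"wx":0,"wy":0,"wz":0},
  {"x":0,"y":-0.003,"z":0.015,"wx":0,"wy":0,"wz":0},
  {"x":0,"y":-0.003,"z":0.016,"wx":0,"wy":0,"wz":0},
  {"x":0,"y":-0.003,"z":0.016,"wx":0,"wy":0,"wz":0},
  {"x":0,"y":-0.003,"z":0.016,"wx":0,"wy":0,"wz":0},
])

```text
t: 18.4
eef_pos: [0.6348, -0.1156, 0.1329]
tool_rot: [0.001, 0.653, 0.758, 0.001]
contact_force: [-1.3, 0.2, 5.6]
gripper_width: 0.582
```

jog_arm([
  {"x":0,"y":0,"z":0,"wx":0,"wy":0,"wz":0},
  {"x":0,"y":0,"z":0,"wx":0,"wy":0,"wz":0},
  {"x":0,"y":0,"z":0,"wx":0,"wy":0,"wz":0},
  {"x":0,"y":0,"z":0,"wx":0,"wy":0,"wz":0},
  {"x":0,"y":0,"z":0,"wx":0,"wy":0,"wz":0},
  {"x":0,"y":0,"z":0,"wx":0,"wy":0,"wz":0},
  {"x":0,"y":0,"z":-0.1,"wx":0,"wy":0,"wz":0},
  {"x":0,"y":0,"z":-0.25,"wx":0,"wy":0,"wz":0},
  {"x":0,"y":0,"z":-0.4,"wx":0,"wy":0,"wz":0},
  {"x":0,"y":0,"z":-0.6,"wx":0,"wy":0,"wz":0},
  {"x":0,"y":0,"z":-0.7,"wx":0,"wy":0,"wz":0},
  {"x":0,"y":0,"z":-0.7,"wx":0,"wy":0,"wz":0},
], hand=1)

```text
t: 19.4
eef_pos: [0.6372, -0.1152, 0.279]
tool_rot: [0.005, 0.653, 0.758, 0.003]
contact_force: [0.4, 0.7, 1.3]
gripper_width: 0.996
```

jog_arm([
  {"x":0,"y":-0.2,"z":-0.05,"wx":0,"wy":0,"wz":0},
  {"x":0,"y":-0.4,"z":-0.05,"wx":0,"wy":0,"wz":0},
  {"x":0,"y":-0.6,"z":-0.05,"wx":0,"wy":0,"wz":0},
  {"x":0,"y":-0.7,"z":-0.05,"wx":0,"wy":0,"wz":0},
  {"x":-0.2,"y":-0.7,"z":-0.05,"wx":0,"wy":0,"wz":0},
  {"x":-0.4,"y":-0.7,"z":-0.05,"wx":0,"wy":0,"wz":0},
  {"x":-0.6,"y":-0.7,"z":-0.05,"wx":0,"wy":0,"wz":0},
  {"x":-0.8,"y":-0.7,"z":-0.05,"wx":0,"wy":0,"wz":0},
  {"x":-0.9,"y":-0.7,"z":-0.05,"wx":0,"wy":0,"wz":0},
  {"x":-0.9,"y":-0.7,"z":-0.05,"wx":0,"wy":0,"wz":0},
])

```text
t: 20.23
eef_pos: [0.5237, -0.3204, 0.2862]
tool_rot: [0.005, 0.656, 0.755, 0.002]
contact_force: [0.0, -0.0, -1.2]
gripper_width: 1.001
```

```bash
python3 -c "
from h import *
mv()
o=[]
for c in('side','top'):
    im=cams.read_camera(c);print(c)
    for i,ce,s in orange(im)[2]:
        if c=='side' or ce[1]>140: print(ce.round(1),s[2:])
    for p in((.6235,-.0373,.21),(.5997,.117,.24),(.6348,-.1156,.18)): print('exp',proj(c,p).round(1))
    a=im[100:310,215:395] if c=='side' else im[130:290,90:480]
    o.append(cv2.resize(a[:,:,::-1],None,fx=1.5 if c=='side' else 1.6,fy=1.5 if c=='side' else 1.6))
w=max(x.shape[1] for x in o);cv2.imwrite('pics/g.png',np.vstack([cv2.copyMakeBorder(x,0,0,0,w-x.shape[1],0) for x in o]))"
```

```text
t 20.23 tcp [ 0.5237 -0.3204  0.2862] w 1.001 F [ 0.  -0.  -1.2]
side
[388.2 182.6] [ 5  4 16]
[330.9 210. ] [12  9 47]
[336.3 222.4] [19  9 42]
[330.5 230. ] [10  9 24]
[343.1 231.4] [ 9  5 16]
exp [318.1 181.1]
exp [302.  144.3]
exp [326.8 207.1]
top
[337.6 160.8] [ 20  20 277]
[305.9 164.9] [ 22  21 296]
[274.  167.8] [ 13  14 144]
[242.5 171.2] [ 14  13 145]
[207.9 176.5] [ 7  6 33]
[175.5 180.3] [ 6  6 31]
exp [274.4 167.1]
exp [207.6 175. ]
exp [306.5 164.5]
```

View pics/g.png

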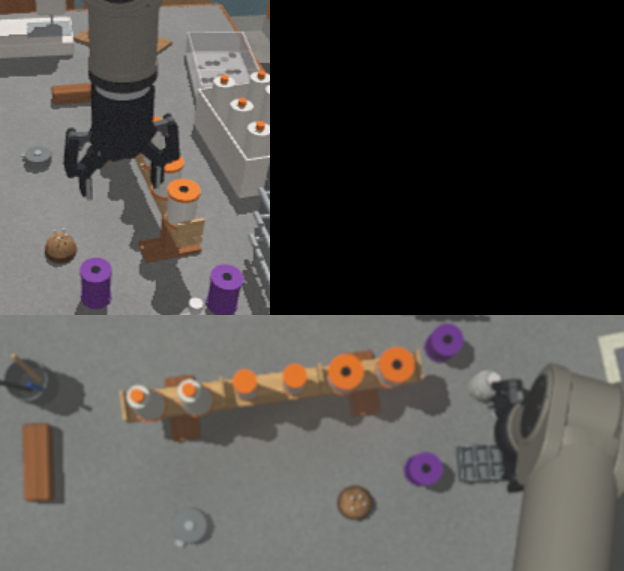

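```bash
python3 -c "
from station import bot
print(bot.hand_in())"
```

```text
the job is handed in; nothing more can be done
None
```

The tube, cone and squat spools now stand upright in the bays of their matching spools, and I handed the job in at about 20 s of robot time.

- **Placement:** in the last top picture all three caps sit within about 1.5 pixels (roughly 3 mm) of where they should be. The cone is furthest off, at 1.5 pixels.
- **Spools already on the rack:** their caps are at the same pixels in the top view as at the start, so they did not move.
- **Rest of the table:** the tape, clapper, pincushion and purple look-alikes appear untouched. The arm partly hid the oil bottle and bobbin box and fully hid the shears in that last picture, so I couldn't confirm those three fully.
- **Forces:** the wrist force reading at the end of each move stayed below about 10 N. The gripper ended open and clear of everything.
- **Failed check:** the last side picture could not confirm the placements because the arm blocked most of the rack. Earlier side pictures had already matched for the tube and cone. The squat rests on the top view alone after its release.

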